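# Set out till-roll samples by diameter in the inspection tray

### The job

Set out the four sample till rolls for inspection: stand one upright in the middle of each bay of the sample tray, in order of diameter, with the smallest in the bay next to the card holder and the largest at the far end. Leave the stamp standing where it is on the tray.

Things in the scene. Friction and masses are not known exactly. Their poses are not given: they have to be found in the camera images.
- roll40: The smallest of four white paper till rolls: 40 mm in diameter, 57 mm tall as it stands on end, brown cardboard core with a 12 mm bore open at the top, loose, about 65 g. Origin: centre of its underside; z up along the core.
- roll49: The second smallest of four white paper till rolls: 49 mm in diameter, 57 mm tall as it stands on end, brown cardboard core with a 12 mm bore open at the top, loose, about 95 g. Origin: centre of its underside; z up along the core.
- roll58: The second largest of four white paper till rolls: 58 mm in diameter, 57 mm tall as it stands on end, brown cardboard core with a 12 mm bore open at the top, loose, about 135 g. Origin: centre of its underside; z up along the core.
- roll67: The largest of four white paper till rolls: 67 mm in diameter, 57 mm tall as it stands on end, brown cardboard core with a 12 mm bore open at the top, loose, about 180 g. Origin: centre of its underside; z up along the core.
- bay_a: Black rubber pad, 80 x 80 x 2 mm, on the floor of one of the tray's four bays; its top is 6 mm above the table. Origin: centre of the pad's underside; x points across the tray to its back, away from the robot; y along the row. Bays lie 92 mm apart in a straight row, parted by thin walls 6 mm higher than the pads. The letter says nothing of the place in the row: that changes from start to start.
- bay_b: Black rubber pad, 80 x 80 x 2 mm, on the floor of one of the tray's four bays; its top is 6 mm above the table. Origin: centre of the pad's underside; x points across the tray to its back, away from the robot; y along the row. Bays lie 92 mm apart in a straight row, parted by thin walls 6 mm higher than the pads. The letter says nothing of the place in the row: that changes from start to start.
- bay_c: Black rubber pad, 80 x 80 x 2 mm, on the floor of one of the tray's four bays; its top is 6 mm above the table. Origin: centre of the pad's underside; x points across the tray to its back, away from the robot; y along the row. Bays lie 92 mm apart in a straight row, parted by thin walls 6 mm higher than the pads. The letter says nothing of the place in the row: that changes from start to start.
- bay_d: Black rubber pad, 80 x 80 x 2 mm, on the floor of one of the tray's four bays; its top is 6 mm above the table. Origin: centre of the pad's underside; x points across the tray to its back, away from the robot; y along the row. Bays lie 92 mm apart in a straight row, parted by thin walls 6 mm higher than the pads. The letter says nothing of the place in the row: that changes from start to start.
- card_holder: Tent-shaped steel holder with white cards, 50 mm along the row, 44 mm across, 46 mm high, fixed on the ledge at one end of the tray (either end, changing), its centre 79 mm from the nearest bay's. Origin: centre of its underside, 4 mm above the table. The tray is grey metal, fixed, 500 mm long, 108 mm deep, with a 10 mm high lip at its back.
- stamp: Inspection stamp standing loose on the ledge at the other end of the tray from the card holder: round, 28 mm across the foot, 60 mm high, wooden handle, 50 g, its centre 79 mm from the nearest bay's. Origin: centre of its underside, 4 mm above the table.

How it is judged (in metres and radians):
At the end, for the whole second after the job is handed in: Each roll stands upright (within 0.1 rad) on the rubber of a bay, its centre within 14 mm of the bay's centre, the diameters rising 40, 49, 58, 67 mm from the bay next to the card holder, all at rest ((horizontal distance between roll40 and bay_a below 0.014 m or horizontal distance between roll40 and bay_b below 0.014 m or horizontal distance between roll40 and bay_c below 0.014 m or horizontal distance between roll40 and bay_d below 0.014 m) and horizontal distance between roll40 and card_holder between 0.039 and 0.119 m and height (world z) of roll40 between 0.002 and 0.011 m and angle between each of roll40, roll49, roll58, roll67's own z axis and vertical below 0.1 rad and linear speed of each of roll40, roll49, roll58, roll67 below 0.02 m/s and angular speed of each of roll40, roll49, roll58, roll67 below 0.3 rad/s and (horizontal distance between roll49 and bay_a below 0.014 m or horizontal distance between roll49 and bay_b below 0.014 m or horizontal distance between roll49 and bay_c below 0.014 m or horizontal distance between roll49 and bay_d below 0.014 m) and horizontal distance between roll49 and card_holder between 0.131 and 0.211 m and height (world z) of roll49 between 0.002 and 0.011 m and (horizontal distance between roll58 and bay_a below 0.014 m or horizontal distance between roll58 and bay_b below 0.014 m or horizontal distance between roll58 and bay_c below 0.014 m or horizontal distance between roll58 and bay_d below 0.014 m) and horizontal distance between roll58 and card_holder between 0.223 and 0.303 m and height (world z) of roll58 between 0.002 and 0.011 m and (horizontal distance between roll67 and bay_a below 0.014 m or horizontal distance between roll67 and bay_b below 0.014 m or horizontal distance between roll67 and bay_c below 0.014 m or horizontal distance between roll67 and bay_d below 0.014 m) and horizontal distance between roll67 and card_holder between 0.315 and 0.395 m and height (world z) of roll67 between 0.002 and 0.011 m); the robot touches nothing.
It fails at once if the stamp is pushed more than 15 mm or knocked over (distance of stamp from where it was at the start of the episode above 0.015 m or angle between stamp's own z axis and vertical above 0.4 rad).
It also fails if it takes over 96 s, if anything falls off the work surface, if the arm or the gripper's body presses on something with over 40 N, if the wrist force passes 120 N, or if a joint passes its speed limit or range.

### The arm

A 6-joint arm with a two-finger parallel gripper is mounted at the origin on the work surface. World frame = base frame: x ahead of the robot, y to its left, z up, the work surface at z = 0. Lengths are in mm, angles in rad, forces in N, time in s.
With the tool pointing down it reaches from about 350 to 775 mm from the base axis. Payload 7.3 kg.
Tool frame: the origin (TCP) lies midway between the tips of the shut fingers; the grasp point (between the pads) lies 19 mm behind it; z points along the fingers, y is the line along which they close (so a half turn about z gives the same grasp; the last joint's range is limited). The gripper opens to 92 mm and grips with 3 to 60 N. Pads are 19 mm wide; open, the fingers measure 130 mm over their backs; the gripper's body (75 mm by 190 mm) begins 47 mm behind the grasp point.
Start: joints at [-0.146, 0.342, 1.524, -0, 1.275, -0.146], TCP at [525.019, 0.019, 226.741] pointing down, gripper open.
Joint ranges: [-2.53, 2.53], [-0.77, 2.02], [0.04, 2.7], [-1, 4.14], [0.28, 2.66], [-3.11, 3.11]. Speed limits (rad/s): [2.57, 2.57, 3.14, 3.14, 3.14, 3.14].

### API

Orientations are given as [roll, pitch, yaw] about the fixed x, y, z axes, in that order (R = Rz(yaw) Ry(pitch) Rx(roll)).
In Python, from plant import monitor, optics, workorder gives the robot as it stands. The module is installed in compiled form; this text tells all that it offers.
- The arm moves only by the tool servo_tool, never from a script. Its arguments are lists of equal length, an entry for each row: "linear": the shift along the tool's x, y, z as a fraction of full scale, a list of three; "spin": the turn about the tool's z as a fraction of full scale. In form: {"linear": [[dx, dy, dz], ...], "spin": [spin, ...]}. A call has exactly 8 rows; each row shifts and turns the commanded pose from where the row before left it, along the tool's axes as they then stand; what a row does not reach is not made up. Full scale, the value 1, is 200 mm for a shift and 90 degrees for a turn. A row lasts 1/8 s, in which the tool goes at most 62.5 mm and 10.7 degrees, less where a joint would pass 70% of its speed; a pose out of reach is approached as far as the arm can. A call with a number of a shift or a turn outside -1 to 1 is refused whole. A call with a gripper value outside its range is refused whole. "hand" is the opening, from -1 (shut) to 1 (fully open), set as the call begins (left out, the last holds). The fingers move at their own pace and stop on an object; the grip force is fixed at half the most. Time passes only in rows, so rows that do not move let the fingers close, or fill a call up. It gives the time, the measured TCP pose, the force, the opening and the grip force at its end, in the units of the state.
- monitor.get_obs(): the state, without advancing time (a new reading comes with each control period).
- optics.capture(name): name is "scene" or "side" or "wrist"; returns a dict with "frame" (480x640x3 uint8, blue, green, red), "K" (3x3 intrinsics, pixels), "D" ([k1, k2, p1, p2, k3] as OpenCV has them; the pictures are not rectified), "world_to_cam" (4x4, takes a point from world to camera coordinates). Camera axes: x right, y down, z forward; pixel columns grow to the right and rows downward; lengths in mm; the calibration is good to about 2 mm. A picture is of the moment at which its call begins. There is no depth.
- workorder.close_job(): hands the job in; it is judged then, once.
The state is a dict: "time": time; "joint_positions": joint angles; "dq": joint speeds; "tau": joint torques, N m; "tool_pos": TCP position; "tcp_rot": TCP orientation; "contact_force": force on the tool from outside, world axes, zero at the start; "moment": the same for the moment, N m; "grip_width": finger opening in mm; "finger_force": force on a finger pad.
Only numpy, scipy, OpenCV 4.12 (cv2) and the standard library are available. Lean on these libraries where they do the work, as an engineer would, in place of code of your own. Each camera call takes 0.05 s, during which the arm holds its last target. There are 200 camera calls.

## Working session

There is one attempt and no reset: what is moved stays moved. The work goes in short steps, Python scripts to look and compute and a tool call to move; the robot and the scene stay as the last step left them, time stands still between calls to the robot, and variables do not carry over. Pictures are saved under pics/ and viewed, at most 14 in all, crops included, and the job is handed in when it is done.

Besides the shell and the picture viewer there is one more tool, called by a JSON object that holds its "fn" and its "kwargs". servo_tool: Moves the arm, as the interface text tells. Shift numbers are shares of 200 mm and turn numbers shares of 90 degrees, none past 1 either way. Its arguments: {"type":"object","properties":{"linear":{"type":"array","items":{"type":"array","items":{"type":"number","minimum":-1,"maximum":1}}},"spin":{"type":"array","items":{"type":"number","minimum":-1,"maximum":1}},"hand":{"type":"number"}},"required":["linear","spin"]}

```bash
mkdir -p pics
cat > h.py <<'E'
import numpy as np, cv2
from plant import monitor, optics, workorder
def ray(c,uv):
    p=cv2.undistortPoints(np.array([[uv]],float),c["K"],np.array(c["D"],float)).ravel()
    T=np.array(c["world_to_cam"]);R=T[:3,:3];o=-R.T@T[:3,3]
    return o,R.T@np.array([p[0],p[1],1])
def onz(c,uv,z):
    o,d=ray(c,uv);return o+d*(z-o[2])/d[2]
def proj(c,P):
    T=np.array(c["world_to_cam"])
    return cv2.projectPoints(np.array(P,float).reshape(-1,3),cv2.Rodrigues(T[:3,:3])[0],T[:3,3],c["K"],np.array(c["D"],float))[0].reshape(-1,2)
E
python3 - <<'E'
from h import *
for n in("scene","side","wrist"):
    c=optics.capture(n);cv2.imwrite(f"pics/{n}0.png",c["frame"]);T=np.array(c["world_to_cam"]);print(n,(-T[:3,:3].T@T[:3,3]).round())
s=monitor.get_obs();print(s)
E
```

```text
scene [1027.  207.  560.]
side [ 277. -585.  710.]
wrist [525.  74. 384.]
{'time': 0.15, 'joint_positions': array([-1.45987674e-01,  3.42559295e-01,  1.52479140e+00, -9.88594579e-07,
        1.27539054e+00, -1.45982651e-01]), 'dq': array([-0.00012576, -0.00180146, -0.00414489, -0.00036446,  0.0007431 ,
        0.00032522]), 'tau': array([ 7.52666965e-04, -4.31470585e+01, -2.44352603e+01,  7.18239485e-02,
        5.38185902e-02, -1.32920518e-04]), 'tool_pos': array([5.24700122e+02, 7.25177076e-02, 2.26208525e+02]), 'tcp_rot': array([-3.14045615e+00, -1.66142524e-04,  1.57079150e+00]), 'contact_force': array([ 0.11028446, -0.20341177,  0.17159997]), 'moment': array([ 0.01043561, -0.0172465 , -0.01796772]), 'finger_force': 0.0, 'grip_width': 92.04726906639883}
```

View pics/scene0.png

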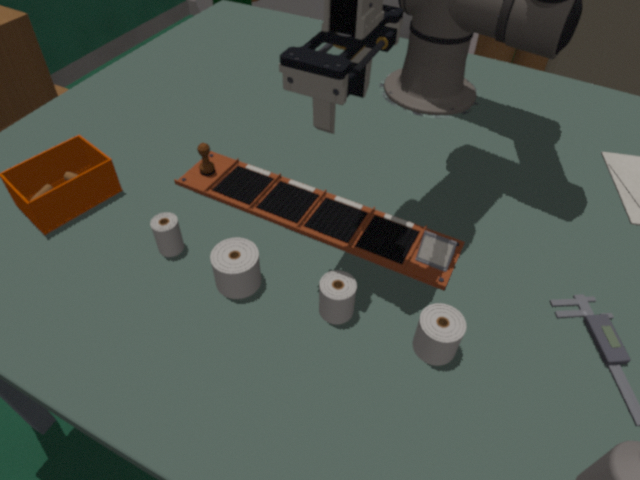

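View pics/side0.png

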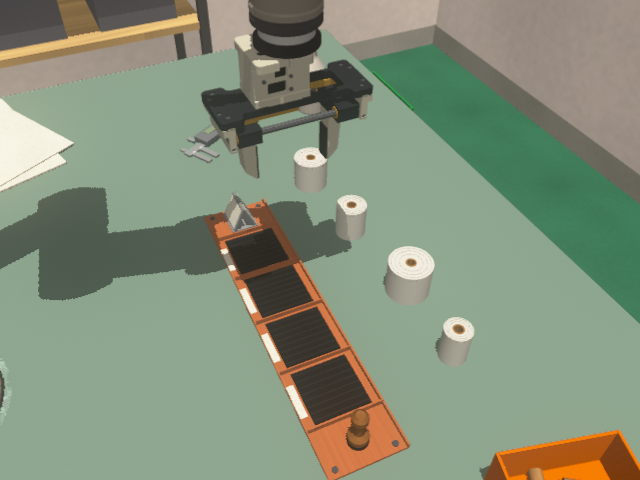

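The scene view shows the stamp at (206,165) at the −y end of the tray and the card holder at (437,250) at the +y end. All four rolls are standing: roll40 at (166,222), roll67 at (235,255), roll49 at (338,285) and roll58 at (442,325). The side view shows the same rolls at (458,329), (411,263), (351,205) and (311,158), and the pads at (257,252), (280,290), (303,336) and (331,388).

```bash
cat > m.py <<'E'
from h import *
def core(c,uv):
    f=c["frame"];h=cv2.cvtColor(f,cv2.COLOR_BGR2HSV)
    m=((h[...,1]>80)&(h[...,0]<25)|(h[...,2]<70)).astype(np.uint8)
    n,l,st,ce=cv2.connectedComponentsWithStats(m)
    k=[i for i in range(1,n) if 15<st[i,4]<400 and np.hypot(*(ce[i]-uv))<14]
    if not k: return None
    i=min(k,key=lambda i:np.hypot(*(ce[i]-uv)));return ce[i]
def tri(c1,u1,c2,u2):
    o1,d1=ray(c1,u1);o2,d2=ray(c2,u2);s=np.linalg.lstsq(np.c_[d1,-d2],o2-o1,rcond=None)[0]
    a,b=o1+s[0]*d1,o2+s[1]*d2;return (a+b)/2,np.linalg.norm(a-b)
E
python3 - <<'E'
from m import *
sc=optics.capture("scene");si=optics.capture("side")
R={40:((166,222),(458,329)),67:((235,255),(411,263)),49:((338,285),(351,205)),58:((442,322),(311,158))}
for r,(a,b) in R.items():
    A,B=core(sc,a),core(si,b);print(r,A,B,end=' ')
    if A is not None:print(onz(sc,A,57)[:2].round(1),end=' ')
    if B is not None:print(onz(si,B,57)[:2].round(1),end=' ')
    if A is not None and B is not None:print(tri(sc,A,si,B)[0].round(1),end='')
    print()
for c,P in((sc,[(242,185),(289,201),(335,219),(388,238)]),(si,[(331,388),(303,336),(280,290),(257,252)])):
    m=(c["frame"].max(2)<55).astype(np.uint8);m=cv2.morphologyEx(m,cv2.MORPH_CLOSE,np.ones((3,3)))
    n,l,st,ce=cv2.connectedComponentsWithStats(m)
    for p in P:
        i=min((i for i in range(1,n) if st[i,4]>300),key=lambda i:np.hypot(*(ce[i]-p)))
        cn=cv2.findContours((l==i).astype(np.uint8),0,2)[0];cn=max(cn,key=cv2.contourArea)
        hull=cv2.convexHull(cn)[:,0]
        W=np.array([onz(c,q,6)[:2] for q in hull],np.float32)
        (ct,sz,an)=cv2.minAreaRect(W);print(st[i,4],np.round(ct,1),np.round(sz,1),round(an,1))
# stamp/holder view
E
```

```text
40 [163.5        221.23913043] [458.42708333 328.64583333] [ 666.2 -216.7] [ 670.3 -216.9] [ 668.2 -216.7   58.4]
67 [234.01538462 254.55384615] [410.84507042 262.1971831 ] [674.  -86.3] [677.8 -87. ] [676.  -86.7  58.2]
49 [337.61842105 284.25      ] [351.13461538 204.32692308] [655.9  64.3] [659.2  63.2] [657.9  63.7  57.9]
58 [442.43010753 321.70967742] [310.10526316 156.86842105] [650.7 206.6] [653.5 205.1] [652.5 205.8  57.8]
1235 [ 489.7 -194.3] [78.4 77.6] 88.6
1382 [ 492.2 -101.8] [78.2 77.7] 88.6
1580 [495.   -8.9] [79.6 78.4] 88.4
1806 [497.6  81.9] [80.2 81.8] 88.8
1759 [497.2 -11.7] [77.8 77.1] 88.7
1759 [497.2 -11.7] [77.8 77.1] 88.7
1759 [497.2 -11.7] [77.8 77.1] 88.7
1612 [499.6  80.2] [77.2 78.1] 88.5
```

{"fn": "servo_tool", "kwargs": {"linear": [[-0.217,0.143,0],[-0.217,0.143,0],[-0.217,0.143,0],[-0.217,0.143,0],[-0.216,0.144,0],[0,0,0.2],[0,0,0.2],[0,0,0.1]], "spin": [0,0,0,0,0,0,0,0], "hand": 1}}

```text
time: 1.25
tool_pos: [666.9, -216.4, 123.3]
tcp_rot: [-3.137, -0.002, 1.57]
contact_force: [0.3, -0.1, 0.0]
grip_width: 92.1
finger_force: 0.0
```

{"fn": "servo_tool", "kwargs": {"linear": [[0,0,0.12],[0,0,0.12],[0,0,0.1],[0,0,0.1],[0,0,0.08],[0,0,0],[0,0,0],[0,0,0]], "spin": [0,0,0,0,0,0,0,0]}}

```text
time: 2.25
tool_pos: [668.9, -217.1, 23.9]
tcp_rot: [3.14, 0.001, 1.571]
contact_force: [0.9, 0.0, 0.6]
grip_width: 91.8
finger_force: 0.0
```

Run:
```python
from h import *
c=optics.capture("side");cv2.imwrite("pics/side1.png",c["frame"]);print(monitor.get_obs()["tool_pos"])
```

```text
[ 668.77536936 -217.01065659   23.80544688]
```

View pics/side1.png

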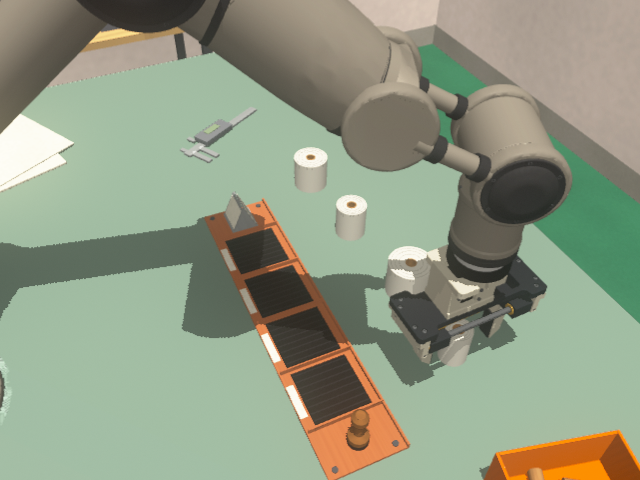

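The gripper straddles roll40 at (455,345) and touches nothing, so I'm closing it.

{"fn": "servo_tool", "kwargs": {"linear": [[0,0,0],[0,0,0],[0,0,0],[0,0,0],[0,0,0],[0,0,0],[0,0,0],[0,0,0]], "spin": [0,0,0,0,0,0,0,0], "hand": -1}}

```text
time: 3.3
tool_pos: [668.2, -216.8, 22.7]
tcp_rot: [3.142, -0.0, 1.571]
contact_force: [0.5, -0.0, 0.1]
grip_width: 39.9
finger_force: 30.0
```

{"fn": "servo_tool", "kwargs": {"linear": [[0,0,-0.15],[0,0,-0.2],[0,0,-0.15],[0.2,-0.12,0],[0.2,-0.12,0],[0.2,-0.12,0],[0.2,-0.12,0],[0.2,-0.12,0]], "spin": [0,0,0,0,0,0,0,0]}}

```text
time: 4.3
tool_pos: [547.3, -15.6, 122.9]
tcp_rot: [3.141, -0.0, 1.571]
contact_force: [0.0, 0.1, -0.3]
grip_width: 39.8
finger_force: 30.0
```

{"fn": "servo_tool", "kwargs": {"linear": [[0.2,-0.12,0],[0.189,-0.088,0],[0.1,-0.04,0],[0,0,0.12],[0,0,0.12],[0,0,0.1],[0,0,0.06],[0,0,0.03]], "spin": [0,0,0,0,0,0,0,0]}}

```text
time: 5.3
tool_pos: [498.6, 81.0, 36.3]
tcp_rot: [-3.141, 0.0, 1.571]
contact_force: [0.3, -0.8, -1.2]
grip_width: 39.2
finger_force: 30.0
```

{"fn": "servo_tool", "kwargs": {"linear": [[0,0,0.015],[0,0,0.013],[0,0,0.01],[0,0,0],[0,0,0],[0,0,0],[0,0,0],[0,0,0]], "spin": [0,0,0,0,0,0,0,0]}}

```text
time: 6.3
tool_pos: [498.6, 81.0, 29.2]
tcp_rot: [3.141, 0.0, 1.571]
contact_force: [-0.0, -0.0, -1.4]
grip_width: 39.2
finger_force: 30.0
```

Run:
```python
from h import *
a=optics.capture("scene")["frame"][130:370,130:500];b=optics.capture("side")["frame"][130:370,150:520]
cv2.imwrite("pics/p2.png",cv2.resize(np.vstack([a,b]),None,fx=1.2,fy=1.2));print(monitor.get_obs()["tool_pos"],monitor.get_obs()["contact_force"])
```

```text
[498.61874691  81.03776807  29.13918137] [-0.06566652 -0.06702502 -0.82375833]
```

View pics/p2.png

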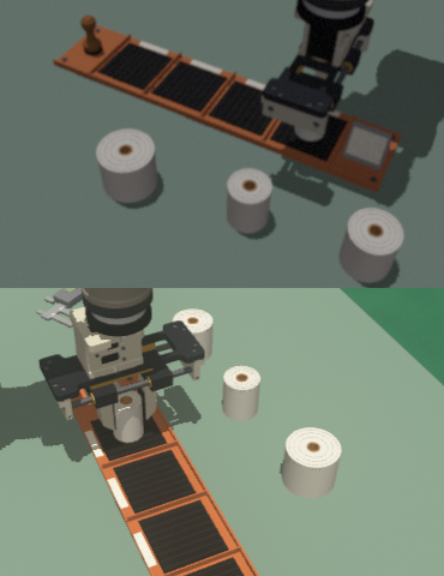

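Roll40 stands in the middle of the pad beside the holder in both views, at (310,130) above and (128,425) below. I'm releasing it and going to roll49.

{"fn": "servo_tool", "kwargs": {"linear": [[0,0,0],[0,0,0],[0,0,0],[0,0,0],[0,0,0],[0,0,-0.1],[0,0,-0.2],[0,0,-0.15]], "spin": [0,0,0,0,0,0,0,0], "hand": 1}}

```text
time: 7.4
tool_pos: [498.8, 81.0, 120.5]
tcp_rot: [3.141, 0.0, 1.571]
contact_force: [1.6, 0.6, -0.6]
grip_width: 91.7
finger_force: 0.0
```

{"fn": "servo_tool", "kwargs": {"linear": [[-0.016,0.16,0],[-0.02,0.2,0],[-0.02,0.2,0],[-0.02,0.16,0],[-0.01,0.076,0],[0,0,0.1],[0,0,0.1],[0,0,0.05]], "spin": [0,0,0,0,0,0,0,0]}}

```text
time: 8.4
tool_pos: [657.1, 63.8, 67.7]
tcp_rot: [-3.139, 0.0, 1.571]
contact_force: [0.4, -0.2, -0.0]
grip_width: 91.7
finger_force: 0.0
```

Run:
```python
from m import *
s=monitor.get_obs();print(s["tool_pos"],s["grip_width"])
sc=optics.capture("scene");si=optics.capture("side")
for c in(sc,si):
    for r,P in((40,(498.6,81,63)),(49,(657.9,63.7,57)),(67,(676,-86.7,57)),(58,(652.5,205.8,57))):
        u=proj(c,P)[0];a=core(c,u);print(r,u.round(),None if a is None else onz(c,a,P[2])[:2].round(1))
```

```text
[657.10412418  63.82366887  67.71020218] 91.6947084857458
40 [391. 212.] None
49 [337. 285.] None
67 [233. 255.] [674.  -86.2]
58 [441. 323.] [650.8 206.7]
40 [253. 224.] [500.4  80.7]
49 [350. 204.] [659.2  63.2]
67 [410. 262.] [677.7 -87.1]
58 [309. 157.] None
```

{"fn": "servo_tool", "kwargs": {"linear": [[0,0,0.08],[0,0,0.08],[0,0,0.05],[0,0,0.03],[0,0,0],[0,0,0],[0,0,0],[0,0,0]], "spin": [0,0,0,0,0,0,0,0]}}

```text
time: 9.5
tool_pos: [658.0, 63.8, 21.5]
tcp_rot: [3.141, 0.0, 1.571]
contact_force: [0.2, 0.1, -0.6]
grip_width: 92.3
finger_force: 0.0
```

{"fn": "servo_tool", "kwargs": {"linear": [[0,0,0],[0,0,0],[0,0,0],[0,0,0],[0,0,0],[0,0,0],[0,0,0],[0,0,0]], "spin": [0,0,0,0,0,0,0,0], "hand": -1}}

```text
time: 10.5
tool_pos: [657.8, 63.8, 21.1]
tcp_rot: [3.142, -0.0, 1.571]
contact_force: [-0.3, -0.5, -0.0]
grip_width: 48.6
finger_force: 30.0
```

{"fn": "servo_tool", "kwargs": {"linear": [[0,0,-0.15],[0,0,-0.2],[0,0,-0.15],[-0.08,-0.17,0],[-0.08,-0.18,0],[-0.08,-0.18,0],[-0.08,-0.17,0],[-0.051,-0.109,0]], "spin": [0,0,0,0,0,0,0,0]}}

```text
time: 11.5
tool_pos: [494.3, -10.9, 121.2]
tcp_rot: [-3.141, 0.0, 1.57]
contact_force: [0.6, 0.0, -0.3]
grip_width: 48.5
finger_force: 30.0
```

{"fn": "servo_tool", "kwargs": {"linear": [[0,0,0.1],[0,0,0.13],[0,0,0.12],[0,0,0.06],[0,0,0.03],[0,0,0.015],[0,0,0.012],[0,0,0]], "spin": [0,0,0,0,0,0,0,0]}}

```text
time: 12.5
tool_pos: [496.2, -10.4, 28.0]
tcp_rot: [3.141, 0.0, 1.571]
contact_force: [-0.1, -0.5, -0.5]
grip_width: 48.4
finger_force: 30.0
```

{"fn": "servo_tool", "kwargs": {"linear": [[0,0,0],[0,0,0],[0,0,0],[0,0,0],[0,0,0],[0,0,-0.1],[0,0,-0.2],[0,0,-0.15]], "spin": [0,0,0,0,0,0,0,0], "hand": 1}}

```text
time: 13.5
tool_pos: [496.2, -10.4, 119.1]
tcp_rot: [3.141, 0.0, 1.571]
contact_force: [1.3, 0.3, -0.5]
grip_width: 92.0
finger_force: 0.0
```

{"fn": "servo_tool", "kwargs": {"linear": [[0.15,0.11,0],[0.2,0.145,0],[0.2,0.145,0],[0.2,0.145,0],[0.2,0.145,0],[0.131,0.092,0],[0,0,0.1],[0,0,0.1]], "spin": [0,0,0,0,0,0,0,0]}}

```text
time: 14.5
tool_pos: [652.4, 206.4, 76.9]
tcp_rot: [-3.142, 0.0, 1.572]
contact_force: [0.6, -0.5, -0.2]
grip_width: 91.7
finger_force: 0.0
```

{"fn": "servo_tool", "kwargs": {"linear": [[0,0,0.07],[0,0,0.08],[0,0,0.08],[0,0,0.04],[0,0,0.01],[0,0,0],[0,0,0],[0,0,0]], "spin": [0,0,0,0,0,0,0,0]}}

```text
time: 15.5
tool_pos: [652.7, 205.9, 22.3]
tcp_rot: [3.141, -0.0, 1.571]
contact_force: [-1.0, -0.3, 0.5]
grip_width: 91.7
finger_force: 0.0
```

{"fn": "servo_tool", "kwargs": {"linear": [[0,0,0],[0,0,0],[0,0,0],[0,0,0],[0,0,0],[0,0,0],[0,0,0],[0,0,0]], "spin": [0,0,0,0,0,0,0,0], "hand": -1}}

```text
time: 16.5
tool_pos: [652.4, 205.8, 21.7]
tcp_rot: [-3.142, 0.0, 1.571]
contact_force: [0.2, -0.3, 0.6]
grip_width: 57.9
finger_force: 30.0
```

{"fn": "servo_tool", "kwargs": {"linear": [[0,0,-0.15],[0,0,-0.2],[0,0,-0.15],[-0.16,-0.08,0],[-0.2,-0.1,0],[-0.2,-0.1,0],[-0.2,-0.1,0],[-0.2,-0.1,0]], "spin": [0,0,0,0,0,0,0,0]}}

```text
time: 17.5
tool_pos: [555.6, 12.6, 121.7]
tcp_rot: [3.141, 0.0, 1.571]
contact_force: [0.7, -1.3, -0.5]
grip_width: 57.5
finger_force: 30.0
```

{"fn": "servo_tool", "kwargs": {"linear": [[-0.2,-0.11,0],[-0.2,-0.11,0],[-0.184,-0.094,0],[0,0,0.08],[0,0,0.12],[0,0,0.12],[0,0,0.05],[0,0,0.02]], "spin": [0,0,0,0,0,0,0,0]}}

```text
time: 18.5
tool_pos: [493.6, -103.0, 43.5]
tcp_rot: [-3.141, -0.0, 1.571]
contact_force: [0.5, -0.9, -1.2]
grip_width: 57.5
finger_force: 30.0
```

{"fn": "servo_tool", "kwargs": {"linear": [[0,0,0.03],[0,0,0.025],[0,0,0.015],[0,0,0.007],[0,0,0],[0,0,0],[0,0,0],[0,0,0]], "spin": [0,0,0,0,0,0,0,0]}}

```text
time: 19.5
tool_pos: [493.7, -103.0, 28.4]
tcp_rot: [3.141, 0.0, 1.571]
contact_force: [0.3, 0.4, -1.0]
grip_width: 57.6
finger_force: 30.0
```

{"fn": "servo_tool", "kwargs": {"linear": [[0,0,0],[0,0,0],[0,0,0],[0,0,0],[0,0,0],[0,0,-0.1],[0,0,-0.2],[0,0,-0.15]], "spin": [0,0,0,0,0,0,0,0], "hand": 1}}

```text
time: 20.5
tool_pos: [493.8, -103.0, 119.7]
tcp_rot: [3.141, 0.0, 1.571]
contact_force: [0.8, -0.1, 0.4]
grip_width: 91.9
finger_force: 0.0
```

{"fn": "servo_tool", "kwargs": {"linear": [[0.016,0.15,0],[0.016,0.2,0],[0.016,0.2,0],[0.016,0.2,0],[0.018,0.161,0],[0,0,0.05],[0,0,0.1],[0,0,0.05]], "spin": [0,0,0,0,0,0,0,0]}}

```text
time: 21.5
tool_pos: [674.1, -86.5, 76.6]
tcp_rot: [-3.138, -0.001, 1.571]
contact_force: [-0.9, -0.0, 0.5]
grip_width: 91.8
finger_force: 0.0
```

{"fn": "servo_tool", "kwargs": {"linear": [[0,0,0.06],[0,0,0.08],[0,0,0.08],[0,0,0.05],[0,0,0.015],[0,0,0],[0,0,0],[0,0,0]], "spin": [0,0,0,0,0,0,0,0]}}

```text
time: 22.5
tool_pos: [676.1, -86.6, 21.9]
tcp_rot: [3.141, 0.0, 1.571]
contact_force: [-0.1, -0.6, 0.1]
grip_width: 91.6
finger_force: 0.0
```

{"fn": "servo_tool", "kwargs": {"linear": [[0,0,0],[0,0,0],[0,0,0],[0,0,0],[0,0,0],[0,0,0],[0,0,0],[0,0,0]], "spin": [0,0,0,0,0,0,0,0], "hand": -1}}

```text
time: 23.5
tool_pos: [675.9, -86.6, 21.4]
tcp_rot: [3.141, 0.0, 1.571]
contact_force: [0.3, 0.3, 1.3]
grip_width: 66.4
finger_force: 30.0
```

{"fn": "servo_tool", "kwargs": {"linear": [[0,0,-0.15],[0,0,-0.2],[0,0,-0.15],[-0.1,-0.16,0],[-0.1,-0.18,0],[-0.1,-0.18,0],[-0.1,-0.18,0],[-0.1,-0.16,0]], "spin": [0,0,0,0,0,0,0,0]}}

```text
time: 24.5
tool_pos: [502.2, -186.9, 121.1]
tcp_rot: [-3.141, -0.0, 1.571]
contact_force: [0.3, -0.4, -2.1]
grip_width: 66.5
finger_force: 30.0
```

{"fn": "servo_tool", "kwargs": {"linear": [[-0.045,-0.0645,0],[0,0,0],[0,0,0.08],[0,0,0.12],[0,0,0.12],[0,0,0.05],[0,0,0.02],[0,0,0]], "spin": [0,0,0,0,0,0,0,0]}}

```text
time: 25.5
tool_pos: [491.5, -195.6, 43.7]
tcp_rot: [3.141, 0.0, 1.571]
contact_force: [-0.2, 0.9, -2.2]
grip_width: 66.6
finger_force: 30.0
```

{"fn": "servo_tool", "kwargs": {"linear": [[0,0,0.03],[0,0,0.025],[0,0,0.015],[0,0,0.007],[0,0,0],[0,0,0],[0,0,0],[0,0,0]], "spin": [0,0,0,0,0,0,0,0]}}

```text
time: 26.5
tool_pos: [491.0, -195.6, 28.0]
tcp_rot: [3.141, 0.0, 1.571]
contact_force: [0.6, -0.5, -2.4]
grip_width: 66.4
finger_force: 30.0
```

{"fn": "servo_tool", "kwargs": {"linear": [[0,0,0],[0,0,0],[0,0,0],[0,0,0],[0,0,0],[0,0,-0.1],[0,0,-0.2],[0,0,-0.2]], "spin": [0,0,0,0,0,0,0,0], "hand": 1}}

```text
time: 27.5
tool_pos: [490.7, -195.5, 128.8]
tcp_rot: [-3.141, -0.0, 1.571]
contact_force: [0.4, -0.9, 0.5]
grip_width: 91.7
finger_force: 0.0
```

{"fn": "servo_tool", "kwargs": {"linear": [[0,0,-0.2],[0,0,-0.2],[0,0,-0.2],[0,0,0],[0,0,0],[0,0,0],[0,0,0],[0,0,0]], "spin": [0,0,0,0,0,0,0,0]}}

```text
time: 28.5
tool_pos: [490.8, -195.5, 247.4]
tcp_rot: [-3.141, -0.001, 1.571]
contact_force: [0.0, -0.2, 0.7]
grip_width: 91.8
finger_force: 0.0
```

Run:
```python
from m import *
sc=optics.capture("scene");si=optics.capture("side")
for c in(sc,si):
    for r,P in((40,(498.6,81,63)),(49,(496,-10.3,63)),(58,(493.6,-103,63)),(67,(491,-195.6,63))):
        u=proj(c,P)[0];a=core(c,u);print(r,u.round(),None if a is None else onz(c,a,63)[:2].round(1))
cv2.imwrite("pics/f.png",np.vstack([sc["frame"][120:320,130:500],si["frame"][180:480,180:550]]))
```

```text
40 [391. 212.] [496.5  82. ]
49 [337. 193.] [493.3 -10.2]
58 [286. 175.] [ 491.  -102.7]
67 [239. 158.] [ 488.1 -195.1]
40 [253. 224.] None
49 [275. 263.] [493.9 -13.4]
58 [301. 309.] [ 495.3 -103.2]
67 [330. 363.] [ 492.8 -195.7]
```

View pics/f.png

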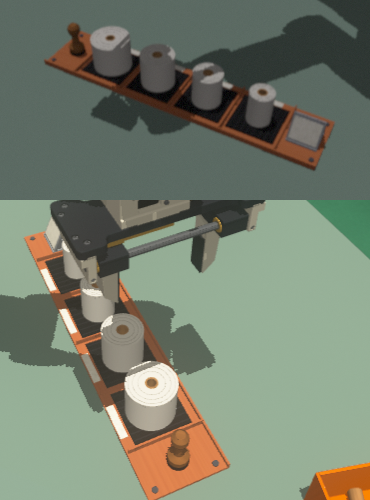

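All four rolls stand upright in the centres of their bays, rising 40, 49, 58, 67 from the card holder. The stamp is undisturbed at (75,40) in the top view and (178,450) in the lower one, and the gripper is clear.

```bash
python3 -c "
from h import *
print(workorder.close_job())"
```

```text
the job is handed in; nothing more can be done
None
```

The job is handed in, with no verdict returned: the final pictures put all four rolls upright within about 4 mm of their bay centres, rising 40, 49, 58, 67 mm from the card holder, and show the stamp still standing in its place.

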